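# Lay out the fruit for the next firmness test

## Robot

A 6-joint arm with a two-finger parallel gripper is mounted at the origin on the work surface. World frame = base frame: x ahead of the robot, y to its left, z up, the work surface at z = 0. Lengths are in m, angles in rad, forces in N, time in s.
With the tool pointing down it reaches from about 0.25 to 0.775 m from the base axis. Payload 4 kg.
Tool frame: the origin (TCP) lies between the finger pads; the fingertips stand 17 mm ahead of it and the grasp point (between the pads) lies 2 mm behind it; z points along the fingers, y is the line along which they close (so a half turn about z gives the same grasp; the last joint's range is limited). The gripper opens to 85 mm and grips with 20 to 120 N. Pads are 22 mm wide; open, the fingers measure 114 mm over their backs; the gripper's body (76 mm by 85 mm) begins 54 mm behind the grasp point. The pads swing forward as they close: fully open they stand 13 mm farther back than shut.
Start: joints at [-1.374, 0.087, 1.371, -0, 1.684, -0.103], TCP at [0.162, -0.525, 0.248] pointing down, gripper open.
Joint ranges: [-3.1, 3.1], [-0.76, 2.03], [0.27, 2.55], [-1.08, 4.22], [0.17, 2.65], [-2.57, 2.57]. Speed limits (rad/s): [2.79, 2.79, 3.14, 3.14, 3.14, 3.14].

## Interface

Orientations are given as [roll, pitch, yaw] about the fixed x, y, z axes, in that order (R = Rz(yaw) Ry(pitch) Rx(roll)).
In Python, from plant import ctrl, viewer, look_for gives the robot as it stands.
- The arm moves only by the shell command python3 -m handwheel 'ROWS' [FORCE]. ROWS is text: rows parted by semicolons, each of 7 numbers parted by spaces: the shift along the tool's x, y, z in units of 40 mm (1.0 is 40 mm), then the turn, a rotation vector about the tool's x, y, z in units of 6 degrees (1.0 is 6 degrees), then the closure, from -1 (fully open) to 1 (shut). A call has 1 to 5 rows; each row is the pose to reach, as a shift and turn from the pose commanded when the call began, along the tool's axes at that moment; what a row does not reach only later rows make up. A row lasts 1/12 s, in which the tool goes at most 41.7 mm and 7.16 degrees, less where a joint would pass 70% of its speed; a pose out of reach is approached as far as the arm can. A call with a gripper value outside its range is refused whole. The fingers move at their own pace and stop on an object; FORCE is the grip in N (left out, the last holds). Time passes only in rows, so rows that repeat a pose let the fingers close. It gives the time, the measured TCP pose, the force, the opening and the grip force at its end, in the units of the state.
- ctrl.get_obs(): the state, without advancing time (a new reading comes with each control period).
- viewer.read_camera(name): name is "side" or "top" or "wrist"; returns the picture (400x640x3 uint8, blue, green, red); there is no depth.
- viewer.camera_model(name): a dict with "fx", "fy", "cx", "cy" (pixels), "distortion" ([k1, k2, p1, p2, k3] as OpenCV has them; the pictures are not rectified), "rvec" (rotation vector, rad) and "tvec" (3), from world to camera coordinates, as OpenCV has them; the wrist camera has in their place "tool_from_camera" (4x4, takes a point from camera to tool coordinates, whose origin is the TCP and whose axes are the flange's). Camera axes: x right, y down, z forward; pixel columns grow to the right and rows downward; lengths in m; the calibration is good to about 2 mm. A picture is of the moment at which its call begins: read the wrist's pose just before it. camera_model takes no time and is no camera call.
- ctrl.finish_job(): hands the job in; it is judged then, once.
Trained networks look in the newest picture that a camera, given by its name, has taken for a name from the list of things; names that differ only in an ending like _2 or _b are one class to them, and where a whole thing is asked for, a point or a joint stands for the part that bears it (a point fixed in the world has none). Each returns a list of dicts, best first, with "score" (0 to 1); they miss things now and then, are a little off and sometimes report something else, mostly with a low value. They report only what shows in the picture. A call takes as long as a camera call. They do not tell look-alikes from the thing itself.
- look_for(target, camera): "location" ([column, row] in pixels, amid what is visible of it).
The state is a dict: "time_s": time; "joints": joint angles; "joint_velocities": joint speeds; "effort": joint torques, N m; "eef_pos": TCP position; "ee_rot": TCP orientation; "contact_force": force on the tool from outside, world axes, zero at the start; "wrist_torque": the same for the moment, N m; "opening": finger opening in m; "finger_force": force on a finger pad.
Only numpy, scipy, OpenCV 4.12 (cv2) and the standard library are available. Lean on these libraries where they do the work, as an engineer would, in place of code of your own. Each camera call takes 0.05 s, during which the arm holds its last target. There are 200 camera calls.

## Task

Lay out the bench for the next firmness test: the red apple goes in the black rest and the green apple in the white rest, with the steel slicer lying flat on the bench midway between those two rests, in line with them. Put the blue weighing dish on the middle of the balance's pan and stand the yellow apple in the dish. Put each apple down gently and upright in the middle of its rest or dish, since fruit bruises.

Things in the scene. Friction and masses are not known exactly. Their poses are not given: they have to be found in the camera images.
- apple_red: Red apple: an apple about 64 mm across at its widest (which is 30 mm above its underside) and 56 mm high, with a small flat foot 26 mm across and a thin stalk standing 13 mm above the top; 0.13 kg. Loose, stands upright on the bench at the start. Origin: centre of its underside; z up.
- apple_green: Green apple: an apple about 64 mm across at its widest (which is 30 mm above its underside) and 56 mm high, with a small flat foot 26 mm across and a thin stalk standing 13 mm above the top; 0.13 kg. Loose, stands upright on the bench at the start. Origin: centre of its underside; z up.
- apple_yellow: Yellow apple: an apple about 64 mm across at its widest (which is 30 mm above its underside) and 56 mm high, with a small flat foot 26 mm across and a thin stalk standing 13 mm above the top; 0.13 kg. Loose, stands upright on the bench at the start. Origin: centre of its underside; z up.
- dish: Blue weighing dish: loose, round, open-topped, 66 mm across outside, straight walls 4 mm thick, 12 mm high, inner floor 58 mm across and 4 mm above its underside; 0.05 kg. Origin: centre of its underside; z up. Of the five loose things three start in a row near the robot, at least 100 mm apart along world y, and one beyond each end of the row of rests, with finger room along world x.
- slicer: Skin slicer: a loose flat stainless steel block, 60 mm (its x) by 36 mm (its y) by 16 mm high, with a dark ring drawn in the middle of its top; 0.15 kg. Origin: centre of its underside; z up.
- rest_black: Black rest: a shallow round open-topped dish fixed to the bench, 78 mm across at the rim, 10 mm high, inner floor 68 mm across and 4 mm above the bench. Origin: centre of its underside, on the bench; z up. The black and white rests stand side by side, about 210 mm apart; the line between their centres runs along the y axis of both (which of them is to the left changes).
- rest_white: White rest: a shallow round open-topped dish fixed to the bench, 78 mm across at the rim, 10 mm high, inner floor 68 mm across and 4 mm above the bench. Origin: centre of its underside, on the bench; z up. The black and white rests stand side by side, about 210 mm apart; the line between their centres runs along the y axis of both (which of them is to the left changes).
- balance: Bench balance fixed to the bench: low white housing 150 by 130 mm, 32 mm high, reaching from 90 mm on its -x side (display and buttons) to 60 mm on its +x side of the origin, with a round steel pan 104 mm across whose top is 40 mm above the bench. The pan does not give. Origin: on the bench, straight under the centre of the pan; z up.
There are look-alikes about, which are no part of the job. Several things have the shape of the apple_red; the one meant has the colours described above.

How it is judged:
At the end, for the whole second after the job is handed in: Each apple upright (15 deg), on the floor of its rest or dish, within 12 mm of its centre; dish level on the pan within 15 mm of its centre; slicer flat on the bench within 15 mm of the rests' centre line and 120 mm of each rest; all released and at rest (horizontal distance between apple_red and rest_black below 0.012 m and angle between each of apple_red, apple_green, apple_yellow's own z axis and vertical below 0.26 rad and z of apple_red in the frame of rest_black between 0.001 and 0.01 m and linear speed of each of apple_red, apple_green, apple_yellow, dish, slicer below 0.02 m/s and angular speed of each of apple_red, apple_green, apple_yellow, dish, slicer below 0.2 rad/s and horizontal distance between apple_green and rest_white below 0.012 m and z of apple_green in the frame of rest_white between 0.001 and 0.01 m and horizontal distance between apple_yellow and dish below 0.012 m and z of apple_yellow in the frame of dish between 0.001 and 0.01 m and horizontal distance between dish and balance below 0.015 m and z of dish in the frame of balance between 0.037 and 0.044 m and angle between each of dish, slicer's own z axis and vertical below 0.1 rad and horizontal distance between slicer and rest_black below 0.12 m and horizontal distance between slicer and rest_white below 0.12 m and x of slicer in the frame of rest_black between -0.015 and 0.015 m and height (world z) of slicer below 0.005 m); the robot touches nothing.
It fails at once if an apple is dropped or thrown: out of the fingers and moving faster than 0.6 m/s (a fall of about 2 cm) ((contact force between apple_red and the fingers below 0.01 N and linear speed of apple_red above 0.6 m/s) or (contact force between apple_green and the fingers below 0.01 N and linear speed of apple_green above 0.6 m/s) or (contact force between apple_yellow and the fingers below 0.01 N and linear speed of apple_yellow above 0.6 m/s)).
It also fails if it takes over 112 s, if anything falls off the work surface, if the arm or the gripper's body presses on something with over 40 N, if the wrist force passes 120 N, or if a joint passes its speed limit or range.

## Working session

There is one attempt and no reset: what is moved stays moved. The work goes in short steps, Python scripts to look and compute and a shell command to move; the robot and the scene stay as the last step left them, time stands still between calls to the robot, and variables do not carry over. Pictures are saved under pics/ and viewed, at most 14 in all, crops included, and the job is handed in when it is done.

```bash
mkdir -p pics; ls
python3 - <<'E'
from plant import ctrl, viewer, look_for
import cv2
for c in("top","side"):
    cv2.imwrite(f"pics/{c}0.png",viewer.read_camera(c))
    print(c,viewer.camera_model(c))
    for t in("apple_red","dish","slicer","rest_black","rest_white","balance"):
        print(t,[(round(d["score"],2),[round(v) for v in d["location"]]) for d in look_for(t,c)])
print(viewer.camera_model("wrist"))
print(ctrl.get_obs())
E
```

```text
pics
top {'fx': 389.68388622167953, 'fy': 389.68388622167953, 'cx': 316.9737161687062, 'cy': 202.11152359695905, 'distortion': array([-0.09009548,  0.        ,  0.        ,  0.        ,  0.        ]), 'rvec': array([ 2.16236413, -2.1455424 ,  0.14830707]), 'tvec': array([-0.00410213,  0.46068945,  0.90088426])}
apple_red [(0.8, [198, 277]), (0.65, [260, 216]), (0.56, [233, 250])]
dish [(0.69, [317, 215])]
slicer [(0.54, [370, 208])]
rest_black [(0.72, [273, 147])]
rest_white [(0.82, [354, 160])]
balance [(0.57, [178, 212])]
side {'fx': 380.2073084004371, 'fy': 380.2073084004371, 'cx': 318.1618301285123, 'cy': 199.55954346595274, 'distortion': array([-0.0009482,  0.       ,  0.       ,  0.       ,  0.       ]), 'rvec': array([ 2.06452203, -0.70758395,  0.41398597]), 'tvec': array([-0.36373874,  0.19513181,  0.53136747])}
apple_red [(0.94, [270, 182]), (0.92, [218, 186])]
dish [(0.62, [308, 222])]
slicer [(0.68, [360, 252])]
rest_black [(0.71, [334, 177])]
rest_white [(0.67, [390, 225]), (0.56, [268, 182])]
balance [(0.87, [224, 158])]
{'fx': 280.3013058664178, 'fy': 280.3013058664178,
[... 516 characters left out ...]
ints': array([-1.37408432e+00,  8.71223144e-02,  1.37067405e+00,  2.27630990e-05,
        1.68359848e+00, -1.03110433e-01]), 'joint_velocities': array([ 9.34534114e-04, -2.18701737e-03,  5.37671886e-04, -4.21696748e-04,
        5.37930655e-04, -5.28114350e-05]), 'effort': array([ 1.22004843e-03, -3.51582778e+01, -3.13377607e+01, -1.12868472e-04,
        2.26784880e-05, -1.29932724e-05]), 'eef_pos': array([ 0.16244302, -0.52548203,  0.24839656]), 'ee_rot': array([ 3.14139357e+00, -2.13783577e-06,  2.99824999e-01]), 'contact_force': array([-0.22758935,  0.39980854,  0.28136116]), 'wrist_torque': array([-0.00277398,  0.01729748,  0.00595453]), 'finger_force': 0.0, 'opening': 0.0853179093423271}
```

View pics/top0.png

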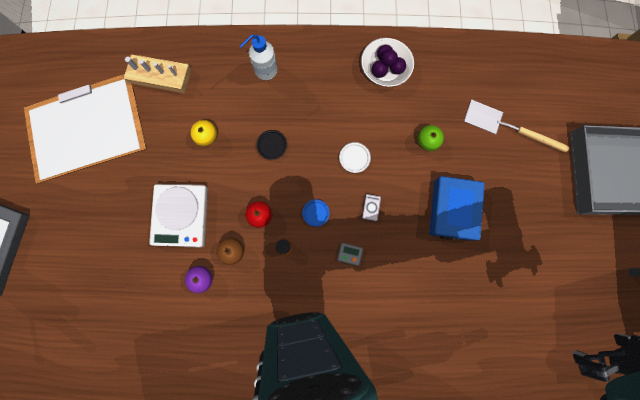

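View pics/side0.png

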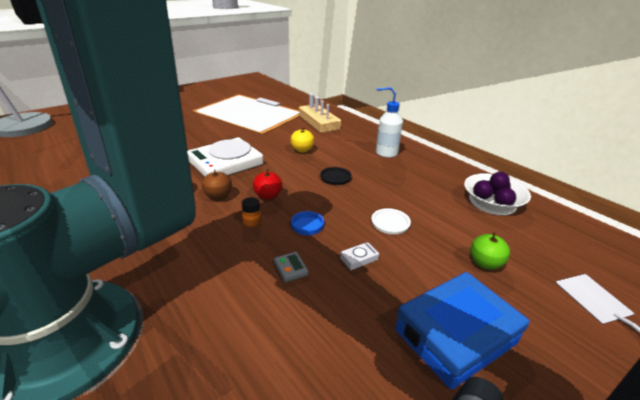

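The top picture, with the robot at the bottom and +y to the left, shows these wanted things:
- yellow apple (204,132)
- red apple (258,214)
- green apple (431,138)
- dish (316,212)
- slicer (372,207)
- black rest (271,145)
- white rest (355,157)
- pan (177,208)

Things that could be mistaken for them:
- For the red apple: brown apple (230,250) and purple apple (198,279); the plums in a bowl (387,62) are also round.
- For the black rest: bottle cap (283,246).
- For the slicer: grey gadget (350,254).
- For the dish: blue box (458,208).

Going by colour, red is at (258,214). I'll check that in a crop.

```bash
cat > h.py <<'E'
import cv2, numpy as np
from plant import ctrl, viewer, look_for
from scipy.spatial.transform import Rotation as Ro
def pose(cam):
    m=viewer.camera_model(cam); K=np.array([[m["fx"],0,m["cx"]],[0,m["fy"],m["cy"]],[0,0,1.]])
    if "rvec" in m:
        R=cv2.Rodrigues(m["rvec"])[0]; return K,m["distortion"],R.T,-R.T@m["tvec"]
    o=ctrl.get_obs(); T=np.eye(4); T[:3,:3]=Ro.from_euler("xyz",o["ee_rot"]).as_matrix(); T[:3,3]=o["eef_pos"]
    T=T@m["tool_from_camera"]; return K,m["distortion"],T[:3,:3],T[:3,3]
def toworld(p,z,uv):
    K,d,R,c=p; n=cv2.undistortPoints(np.array(uv,float).reshape(-1,1,2),K,d).reshape(-1,2)
    r=np.c_[n,np.ones(len(n))]@R.T
    return c+r*((z-c[2])/r[:,2])[:,None]
def mask(im,col):
    h=cv2.cvtColor(im,cv2.COLOR_BGR2HSV).astype(int); H,S,V=h[...,0],h[...,1],h[...,2]
    m={"red":((H<4)|(H>174))&(S>200)&(V>50),"yellow":(H>22)&(H<33)&(S>180)&(V>60),"green":(H>36)&(H<60)&(S>150),
       "dish":(H>98)&(H<125)&(S>130)&(V>45),"black":(V<45),"white":(S<40)&(V>120),"slicer":(S<70)&(V>85)}[col]
    return m.astype(np.uint8)
Z=dict(red=.03,yellow=.03,green=.03,dish=.012,black=.01,white=.01,slicer=.016)
def blob(im,col,near):
    "blob of the colour nearest to a pixel: convex hull, area"
    m=cv2.morphologyEx(mask(im,col),cv2.MORPH_CLOSE,np.ones((5,5)))
    cs=[c for c in cv2.findContours(m,cv2.RETR_EXTERNAL,cv2.CHAIN_APPROX_NONE)[0] if cv2.contourArea(c)>60]
    if not cs: return None
    return cv2.convexHull(min(cs,key=lambda c:-cv2.pointPolygonTest(c,tuple(map(float,near)),True)))
def find(im,p,col,near):
    c=blob(im,col,near)
    if c is None: return None
    w=toworld(p,Z[col],c.reshape(-1,2))[:,:2]*1000
    (ctr,size,ang)=cv2.minAreaRect(w.astype(np.float32)); M=cv2.moments(w.astype(np.float32))
    return np.round([M["m10"]/M["m00"],M["m01"]/M["m00"]]),np.round(size),round(ang),c
E
python3 - <<'E'
from h import *
P={"top":dict(red=(258,214),yellow=(204,132),green=(431,138),dish=(316,212),black=(271,145),white=(355,157),slicer=(372,207)),
"side":dict(red=(266,186),yellow=(302,142),green=(490,252),dish=(308,224),black=(336,176),white=(391,221),slicer=(360,256))}
for cam in P:
    im=cv2.imread(f"pics/{cam}0.png"); p=pose(cam); dr=im.copy()
    for k,n in P[cam].items():
        r=find(im,p,k,n)
        if r: print(cam,k,*r[:3]); cv2.drawContours(dr,[r[3]],-1,(255,0,255),1)
    if cam=="top":
        print("pan",toworld(p,.04,[(177,208)]),"cap",toworld(p,.05,[(283,246)]),"brown",toworld(p,.03,[(230,251)]),"bluebox corner",toworld(p,.06,[(437,178)]))
        cv2.imwrite("pics/c1.png",cv2.resize(dr[100:300,140:460],None,fx=2.5,fy=2.5))
E
```

```text
top red [431. 140.] [62. 61.] 46
top yellow [632. 283.] [65. 58.] 46
top green [ 625. -280.] [62. 65.] 70
top dish [437.   3.] [64. 64.] 45
top black [609. 115.] [73. 70.] 1
top white [578. -93.] [76. 76.] 46
top slicer [ 452. -133.] [38. 61.] 80
pan [[0.44258638 0.3335548  0.04      ]] cap [[0.35521315 0.07725965 0.05      ]] brown [[0.34249012 0.20431433 0.03      ]] bluebox corner [[ 0.51648636 -0.28319263  0.06      ]]
side red [433. 141.] [116.  61.] 60
side yellow [640. 291.] [118.  55.] 55
side green [ 626. -280.] [102.  61.] 19
side dish [434.  -3.] [76. 64.] 53
side black [603. 107.] [77. 70.] 54
side white [575. -97.] [85. 78.] 13
side slicer [ 447. -139.] [49. 68.] 80
```

View pics/c1.png

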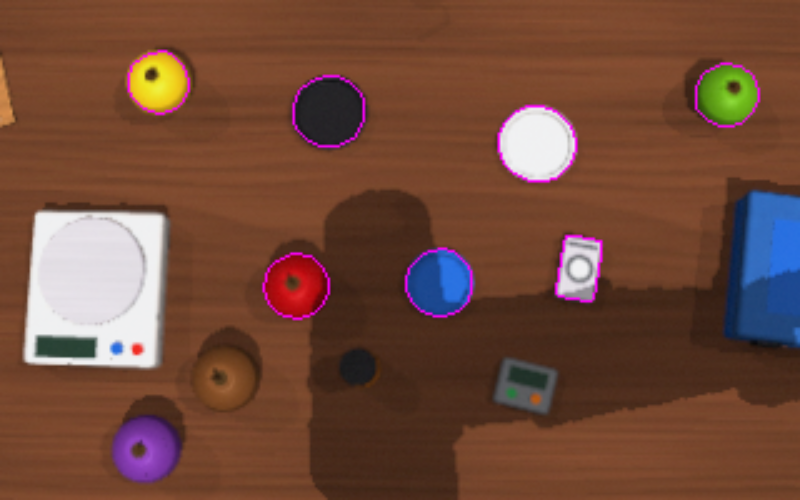

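The crop shows the red apple at the chosen pixel. It is clearly different from the brown and purple ones, and the outlines fit all seven things. I'll move over the dish.

```bash
H="python3 -m handwheel"; 
$H '0.7 -0.7 0.1 0 0 0 -1;1.4 -1.4 0.2 0 0 0 -1;2.1 -2.1 0.3 0 0 0 -1;2.8 -2.8 0.4 0 0 0 -1;3.5 -3.5 0.4 0 0 0 -1' 40 
$H '0.7 -0.7 0.1 0 0 0 -1;1.4 -1.4 0.2 0 0 0 -1;2.1 -2.1 0.3 0 0 0 -1;2.8 -2.8 0.4 0 0 0 -1;3.5 -3.5 0.4 0 0 0 -1' >/dev/null
$H '0.7 -0.7 0.1 0 0 0 -1;1.4 -1.4 0.2 0 0 0 -1;2.1 -2.1 0.3 0 0 0 -1;2.8 -2.8 0.4 0 0 0 -1;3.5 -3.5 0.4 0 0 0 -1' >/dev/null
$H '0 0 0 0 0 -1.1 -1;0 0 0 0 0 -2.2 -1;0 0 0 0 0 -3.3 -1;0 0 0 0 0 -4.4 -1;0 0 0 0 0 -5.5 -1' >/dev/null
$H '0 0 0 0 0 -1.1 -1;0 0 0 0 0 -2.2 -1;0 0 0 0 0 -3.3 -1;0 0 0 0 0 -4.4 -1;0 0 0 0 0 -5.5 -1' >/dev/null
$H '0 0 0 0 0 -1.14 -1;0 0 0 0 0 -1.14 -1;0 0 0 0 0 -1.14 -1'
cat > look.py <<'E'
import sys
from h import *
# usage: look.py name thing=expected x,y mm ...: finds things in the wrist picture, top and side
im=viewer.read_camera("wrist"); p=pose("wrist"); o=ctrl.get_obs()
print("tcp",np.round(o["eef_pos"]*1000,1),np.round(np.degrees(o["ee_rot"]),2),"open",round(o["opening"]*1000,1),"t",o["time_s"])
cv2.imwrite(f"pics/{sys.argv[1]}.png",im)
for a in sys.argv[2:]:
    k,xy=a.split("="); w=np.array([*map(float,xy.split(","))])/1000
    q=p[2].T@(np.array([*w,Z[k]])-p[3]); uv=cv2.projectPoints(q.reshape(1,3),np.zeros(3),np.zeros(3),p[0],p[1])[0].ravel()
    r=find(im,p,k,uv)
    if r: print(k,np.round(uv),*r[:3])
    else: print(k,"none")
E
python3 look.py w1 dish=436,1 red=431,140 slicer=451,-135 black=606,113 white=577,-95
```

```text
time_s: 1.12
eef_pos: [0.255, -0.3484, 0.2314]
ee_rot: [-3.14, 0.0, 0.299]
contact_force: [0.4, 0.0, 0.2]
opening: 0.0854
finger_force: 0.0
time_s: 3.03
eef_pos: [0.4397, -0.0002, 0.2004]
ee_rot: [3.141, 0.0, 1.568]
contact_force: [0.1, -0.3, 0.7]
opening: 0.0853
finger_force: 0.0
tcp [ 4.397e+02 -2.000e-01  2.004e+02] [1.7999e+02 1.0000e-02 8.9850e+01] open 85.6 t 3.0833
dish [312. 177.] [440.   4.] [65. 65.] 47
red [306.  37.] [432. 140.] [61. 63.] 90
slicer [325. 279.] [ 454. -129.] [46. 63.] 80
black [476.  71.] [ 736. -309.] [ 65. 168.] 36
white [424. 249.] [ 584. -108.] [ 77. 125.] 35
```

View pics/w1.png

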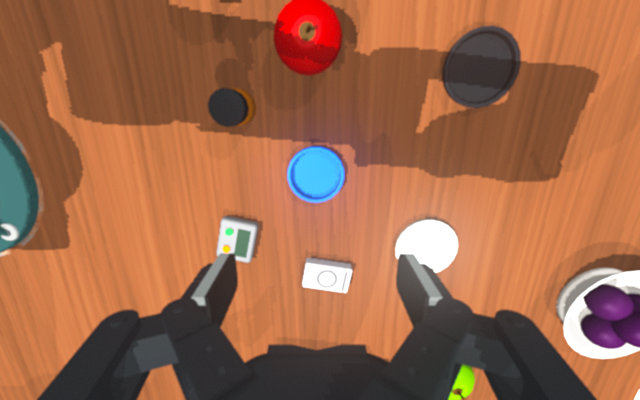

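Wrist view: dish at (316,173), slicer at (327,275), white rest at (427,246), black rest at (481,66), all where expected. The fingertips show about 3 mm ahead of the TCP when open. Now to grasp the dish.

```bash
H="python3 -m handwheel"; 
$H '0.1 0 0.9 0 0 0 -1;0.1 0 1.8 0 0 0 -1;0.1 0 2.7 0 0 0 -1;0.1 0 3.6 0 0 0 -1;0.1 0 4.2 0 0 0 -1' 20 >/dev/null
$H '0 0 0.2 0 0 0 -1;0 0 0.4 0 0 0 -1;0 0 0.5 0 0 0 -1;0 0 0.5 0 0 0 -1'
$H '0 0 0 0 0 0 0.4;0 0 0 0 0 0 0.4;0 0 0 0 0 0 0.4;0 0 0 0 0 0 0.4;0 0 0 0 0 0 0.4'
$H '0 0 0 0 0 0 0.4;0 0 0 0 0 0 0.4;0 0 0 0 0 0 0.4'
```

```text
time_s: 3.83
eef_pos: [0.4405, 0.0037, 0.013]
ee_rot: [3.14, 0.0, 1.571]
contact_force: [-0.5, 0.0, -0.2]
opening: 0.085
finger_force: 0.0
time_s: 4.25
eef_pos: [0.4411, 0.0036, 0.0145]
ee_rot: [3.138, 0.001, 1.571]
contact_force: [-1.3, 1.2, 6.2]
opening: 0.0658
finger_force: 21.5
time_s: 4.5
eef_pos: [0.4411, 0.0036, 0.0145]
ee_rot: [3.138, 0.001, 1.571]
contact_force: [-1.8, 0.6, 5.4]
opening: 0.0656
finger_force: 21.5
```

```bash
H="python3 -m handwheel"; 
$H '0 0 -0.5 0 0 0 0.4;0 0 -1.2 0 0 0 0.4;0 0 -2 0 0 0 0.4;0 0 -2.75 0 0 0 0.4;0 0 -2.75 0 0 0 0.4' 
$H '0.9 0 -0.3 0 0 0 0.4;1.8 0 -0.5 0 0 0 0.4;2.7 0 -0.5 0 0 0 0.4;3.6 0 -0.5 0 0 0 0.4;4.4 0 -0.5 0 0 0 0.4' >/dev/null
$H '0.6 0 0 0 0 0 0.4;0.6 0 0 0 0 0 0.4;0.6 0 0 0 0 0 0.4'
python3 look.py w2
```

```text
time_s: 4.92
eef_pos: [0.4443, 0.0033, 0.1303]
ee_rot: [3.126, 0.002, 1.571]
contact_force: [1.9, 0.2, 0.5]
opening: 0.0653
finger_force: 22.7
time_s: 5.58
eef_pos: [0.4395, 0.2048, 0.1424]
ee_rot: [3.141, 0.0, 1.574]
contact_force: [0.6, 0.5, -1.0]
opening: 0.066
finger_force: 22.7
tcp [439.5 203.8 142.3] [1.7998e+02 4.0000e-02 9.0080e+01] open 65.8 t 5.6333
```

View pics/w2.png

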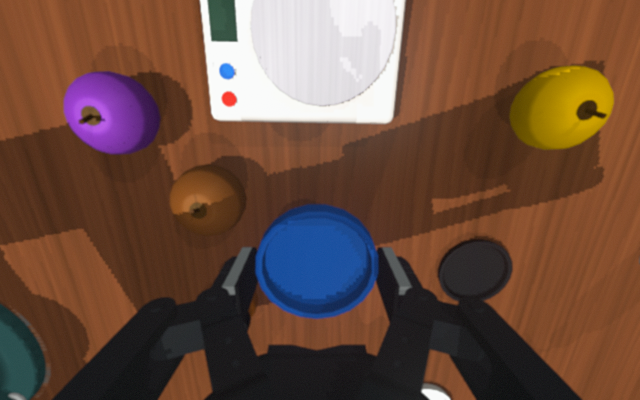

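Run:
```python
from h import *
from scipy.optimize import least_squares
p=pose("wrist"); w=toworld(p,.04,[(251,25),(398,20),(322,106),(270,75),(376,80)])[:,:2]*1000
f=least_squares(lambda c:np.hypot(*(w-c).T)-52,[442,334]); print(np.round(f.x,1),np.round(f.fun,1))
h=toworld(p,.032,[(212,121),(393,122)])*1000; print(h)
pt=pose("top"); print(toworld(pt,.04,[(176.8,208.4)])*1000)
ps=pose("side"); print("side pan",toworld(ps,.04,[(231,149.5)])*1000)
```

```text
[446.1 336.6] [ 0.6 -0.   0.7 -0.9 -0.2]
[[355.04224103 271.94482742  32.        ]
 [502.82842843 271.40658036  32.        ]]
[[441.6209145  333.99046357  40.        ]]
side pan [[441.97180013 321.90872758  40.        ]]
```

```bash
H="python3 -m handwheel"; 
$H '0.8 0.1 0 0 0 0 0.4;1.6 0.1 0 0 0 0 0.4;2.4 0.1 0 0 0 0 0.4;3.3 0.1 0 0 0 0 0.4;3.3 0.1 0 0 0 0 0.4' 
$H '0 0 0.6 0 0 0 0.4;0 0 1.2 0 0 0 0.4;0 0 1.8 0 0 0 0.4;0 0 1.9 0 0 0 0.4;0 0 1.9 0 0 0 0.4' 
$H '0 0 0.1 0 0 0 0.4;0 0 0.2 0 0 0 0.4;0 0 0.25 0 0 0 0.4;0 0 0.25 0 0 0 0.4'
```

```text
time_s: 6.05
eef_pos: [0.4437, 0.3396, 0.1422]
ee_rot: [3.141, -0.004, 1.574]
contact_force: [0.1, -0.6, -1.3]
opening: 0.0656
finger_force: 22.7
time_s: 6.47
eef_pos: [0.4426, 0.3336, 0.0641]
ee_rot: [-3.137, 0.003, 1.569]
contact_force: [0.0, 0.4, 0.0]
opening: 0.0658
finger_force: 22.7
time_s: 6.8
eef_pos: [0.444, 0.3358, 0.0569]
ee_rot: [3.141, -0.0, 1.571]
contact_force: [0.0, 0.1, -0.3]
opening: 0.0656
finger_force: 22.7
```

```bash
H="python3 -m handwheel"; 
$H '0 0 0.06 0 0 0 0.4;0 0 0.06 0 0 0 0.4;0 0 0.06 0 0 0 0.4' 
$H '0 0 0 0 0 0 0;0 0 0 0 0 0 -0.4;0 0 0 0 0 0 -0.8;0 0 -0.1 0 0 0 -1;0 0 -0.1 0 0 0 -1' 
$H '0 0 -0.5 0 0 0 -1;0 0 -1.2 0 0 0 -1;0 0 -2 0 0 0 -1;0 0 -2.75 0 0 0 -1;0 0 -2.75 0 0 0 -1' 
python3 look.py w3 dish=444,335
```

```text
time_s: 7.05
eef_pos: [0.4442, 0.3362, 0.0546]
ee_rot: [3.14, -0.001, 1.571]
contact_force: [0.9, -0.4, 1.5]
opening: 0.066
finger_force: 22.9
time_s: 7.47
eef_pos: [0.4435, 0.3358, 0.0582]
ee_rot: [-3.141, 0.0, 1.571]
contact_force: [0.3, 0.8, 0.4]
opening: 0.0854
finger_force: 0.0
time_s: 7.88
eef_pos: [0.4465, 0.3377, 0.1759]
ee_rot: [3.13, -0.007, 1.571]
contact_force: [0.9, 0.1, 2.3]
opening: 0.0855
finger_force: 0.0
tcp [445.5 337.1 172.7] [179.56  -0.27  90.02] open 85.0 t 7.9333
dish [313. 187.] [443. 323.] [74. 73.] 90
```

View pics/w3.png

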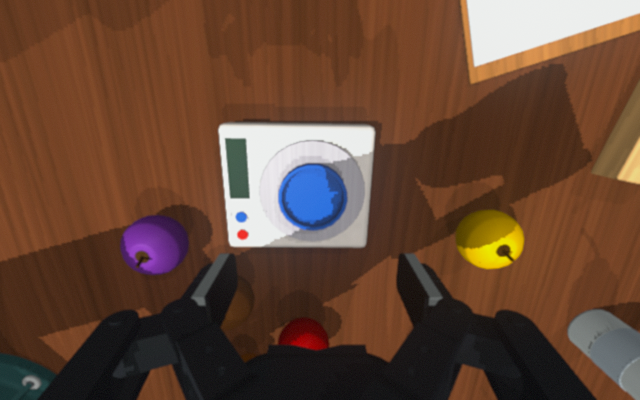

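Run:
```python
import h; from h import *
im=cv2.imread("pics/w3.png"); p=pose("wrist"); h.Z["dish"]=.052; print(find(im,p,"dish",(313,150))[:3])
t=viewer.read_camera("top"); print(find(t,pose("top"),"dish",(175,205))[:3])
```

```text
(array([443., 336.]), array([64., 63.]), 90)
(array([443., 334.]), array([62., 63.]), 3)
```

The dish sits centred on the pan: pan centre (312,194), dish centre (312,196). Next is the yellow apple, at (490,239) here.

```bash
H="python3 -m handwheel"; 
$H '-0.3 0.9 0 0 0 0 -1;-0.6 1.8 0 0 0 0 -1;-0.9 2.7 0 0 0 0 -1;-1.2 3.6 0 0 0 0 -1;-1.3 4.5 0 0 0 0 -1'
$H '0 0.1 0 0 0 0 -1;0 0.1 0 0 0 0 -1'
python3 look.py w4 yellow=634,285 black=606,113
python3 - <<'E'
from h import *
t=viewer.read_camera("top"); print(find(t,pose("top"),"black",(271,145))[:3],find(t,pose("top"),"white",(354,159))[:3])
E
```

```text
time_s: 8.4
eef_pos: [0.6241, 0.2817, 0.165]
ee_rot: [-3.137, 0.002, 1.57]
contact_force: [-0.2, 0.0, 0.2]
opening: 0.0849
finger_force: 0.0
time_s: 8.57
eef_pos: [0.6281, 0.2824, 0.1634]
ee_rot: [-3.136, 0.002, 1.569]
contact_force: [0.5, 0.9, 1.0]
opening: 0.0856
finger_force: 0.0
tcp [626.8 283.3 164.5] [-1.7968e+02  9.0000e-02  8.9960e+01] open 85.3 t 8.6167
yellow [324. 190.] [632. 281.] [63. 67.] 0
black [300. 318.] [610. 117.] [73. 77.] 0
(array([609., 115.]), array([73., 70.]), 1) (array([578., -93.]), array([76., 76.]), 46)
```

View pics/w4.png

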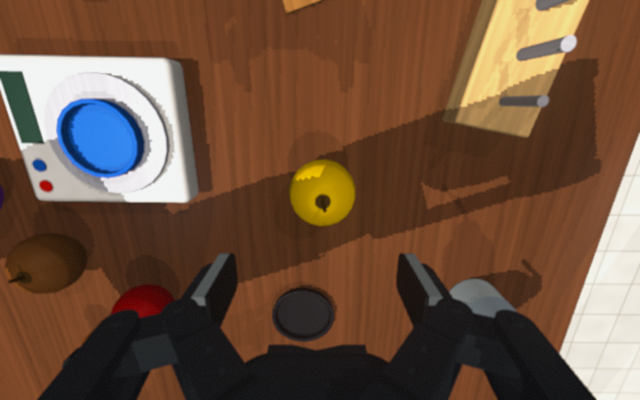

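```bash
H="python3 -m handwheel"; 
$H '0 0.1 0.6 0 0 0 -1;0 0.1 1.2 0 0 0 -1;0 0.1 1.9 0 0 0 -1;0 0.1 2.3 0 0 0 -1;0 0.1 2.3 0 0 0 -1'
$H '0 0 0 0 0 0 -1;0 0 0 0 0 0 -1'
```

```text
time_s: 9.08
eef_pos: [0.6265, 0.2837, 0.0703]
ee_rot: [-3.131, 0.003, 1.573]
contact_force: [-0.6, -0.2, -0.9]
opening: 0.0855
finger_force: 0.0
time_s: 9.25
eef_pos: [0.6315, 0.2848, 0.078]
ee_rot: [3.139, -0.001, 1.572]
contact_force: [-0.1, -0.3, 0.4]
opening: 0.0852
finger_force: 0.0
```

```bash
H="python3 -m handwheel"; 
$H '-0.06 0 0.3 0 0 0 -1;-0.06 0 0.6 0 0 0 -1;-0.06 0 0.9 0 0 0 -1;-0.06 0 1.2 0 0 0 -1;-0.06 0 1.35 0 0 0 -1' 30
$H '0 0 0 0 0 0 -1;0 0 0 0 0 0 -1'
$H '0 0 0 0 0 0 -0.7;0 0 0 0 0 0 -0.5;0 0 0 0 0 0 -0.3;0 0 0 0 0 0 0;0 0 0 0 0 0 0.3'
$H '0 0 0 0 0 0 0.3;0 0 0 0 0 0 0.3;0 0 0 0 0 0 0.3'
```

```text
time_s: 9.67
eef_pos: [0.63, 0.2808, 0.0184]
ee_rot: [-3.137, 0.002, 1.571]
contact_force: [-0.2, 0.3, 0.0]
opening: 0.0855
finger_force: 0.0
time_s: 9.83
eef_pos: [0.6311, 0.2812, 0.0206]
ee_rot: [-3.14, 0.001, 1.571]
contact_force: [-0.7, 0.9, 0.7]
opening: 0.0854
finger_force: 0.0
time_s: 10.25
eef_pos: [0.6325, 0.2818, 0.0234]
ee_rot: [3.139, -0.001, 1.571]
contact_force: [1.1, 0.4, 4.1]
opening: 0.0619
finger_force: 33.3
time_s: 10.5
eef_pos: [0.6325, 0.2818, 0.0234]
ee_rot: [3.139, -0.001, 1.571]
contact_force: [0.1, 0.4, 5.5]
opening: 0.0623
finger_force: 33.4
```

```bash
H="python3 -m handwheel"; 
$H '0 0 -0.2 0 0 0 0.3;0 0 -0.6 0 0 0 0.3;0 0 -1.2 0 0 0 0.3;0 0 -1.8 0 0 0 0.3;0 0 -2.4 0 0 0 0.3' 
$H '0 0 0 0 0 0 0.3;0 0 0 0 0 0 0.3'
$H '0.1 -0.3 0 0 0 0 0.3;0.3 -0.9 0 0 0 0 0.3;0.5 -1.6 0 0 0 0 0.3;0.7 -2.3 0 0 0 0 0.3;0.9 -3 0 0 0 0 0.3'
$H '0.2 -0.7 0 0 0 0 0.3;0.4 -1.4 0 0 0 0 0.3;0.45 -1.75 0 0 0 0 0.3;0.45 -1.75 0 0 0 0 0.3;0.45 -1.75 0 0 0 0 0.3'
python3 look.py w5 yellow=443,335
```

```text
time_s: 10.92
eef_pos: [0.6303, 0.281, 0.1171]
ee_rot: [-3.137, 0.002, 1.571]
contact_force: [0.1, 1.1, -2.4]
opening: 0.0623
finger_force: 33.2
time_s: 11.08
eef_pos: [0.6321, 0.2816, 0.1192]
ee_rot: [3.139, -0.001, 1.571]
contact_force: [0.7, -0.2, -1.6]
opening: 0.0625
finger_force: 33.3
time_s: 11.5
eef_pos: [0.5087, 0.3167, 0.1142]
ee_rot: [-3.136, 0.003, 1.571]
contact_force: [-0.2, 0.8, -1.2]
opening: 0.062
finger_force: 33.3
time_s: 11.92
eef_pos: [0.4407, 0.3349, 0.1162]
ee_rot: [-3.14, 0.002, 1.572]
contact_force: [0.1, -0.5, -1.0]
opening: 0.0622
finger_force: 33.3
tcp [441.8 334.9 116.7] [-1.7996e+02  9.0000e-02  9.0020e+01] open 62.0 t 11.9667
yellow [317. 209.] [443. 258.] [118. 136.] 4
```

View pics/w5.png

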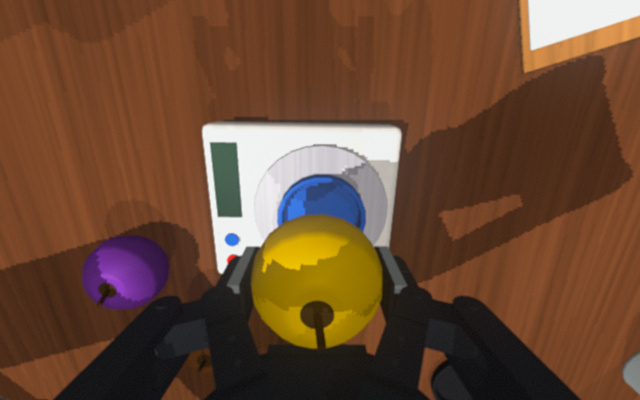

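```bash
python3 - <<'E'
import h; from h import *
im=cv2.imread("pics/w5.png"); p=pose("wrist")
for z in (.118,.124): h.Z["yellow"]=z; print(find(im,p,"yellow",(317,280))[:3])
E
python3 -m handwheel '0 0.04 0.3 0 0 0 0.3;0 0.04 0.6 0 0 0 0.3;0 0.04 0.8 0 0 0 0.3;0 0.04 0.9 0 0 0 0.3;0 0.04 0.9 0 0 0 0.3' 
python3 -m handwheel '0 0 0 0 0 0 0.3;0 0 0 0 0 0 0.3'
```

```text
(array([442., 324.]), array([70., 80.]), 4)
(array([442., 328.]), array([66., 76.]), 4)
time_s: 12.38
eef_pos: [0.4424, 0.3344, 0.0792]
ee_rot: [-3.138, 0.003, 1.57]
contact_force: [-0.4, 0.3, -2.2]
opening: 0.0625
finger_force: 33.3
time_s: 12.55
eef_pos: [0.4436, 0.3355, 0.0822]
ee_rot: [3.141, -0.0, 1.571]
contact_force: [0.4, 0.4, -1.3]
opening: 0.0626
finger_force: 33.3
```

```bash
H="python3 -m handwheel"; 
$H '0 0 0.15 0 0 0 0.3;0 0 0.28 0 0 0 0.3;0 0 0.28 0 0 0 0.3;0 0 0.28 0 0 0 0.3' 
$H '0 0 0.04 0 0 0 0.3;0 0 0.08 0 0 0 0.3;0 0 0.08 0 0 0 0.3;0 0 0.08 0 0 0 0.3'
```

```text
time_s: 12.88
eef_pos: [0.4428, 0.3352, 0.0701]
ee_rot: [-3.141, 0.001, 1.571]
contact_force: [0.1, 0.3, -0.7]
opening: 0.0624
finger_force: 33.3
time_s: 13.22
eef_pos: [0.4432, 0.3354, 0.0675]
ee_rot: [3.142, 0.0, 1.571]
contact_force: [-0.1, 0.2, -1.7]
opening: 0.0626
finger_force: 33.3
```

```bash
H="python3 -m handwheel"; 
$H '0 0 0.03 0 0 0 0.3;0 0 0.03 0 0 0 0.3;0 0 0.03 0 0 0 0.3'
$H '0 0 0.03 0 0 0 0.3;0 0 0.03 0 0 0 0.3;0 0 0.03 0 0 0 0.3'
```

```text
time_s: 13.47
eef_pos: [0.4433, 0.3356, 0.0673]
ee_rot: [3.141, -0.0, 1.571]
contact_force: [-2.7, -1.0, 4.1]
opening: 0.0626
finger_force: 33.8
time_s: 13.72
eef_pos: [0.4433, 0.3357, 0.0673]
ee_rot: [3.141, -0.001, 1.571]
contact_force: [-4.4, -1.6, 10.2]
opening: 0.0621
finger_force: 34.1
```

```bash
H="python3 -m handwheel"; 
$H '0 0 -0.04 0 0 0 0.3;0 0 -0.04 0 0 0 0.3'
$H '0 0 0 0 0 0 -0.4;0 0 0 0 0 0 -0.55;0 0 0 0 0 0 -0.7;0 0 0 0 0 0 -0.9;0 0 0 0 0 0 -1'
$H '0 0 0 0 0 0 -1;0 0 -0.4 0 0 0 -1;0 0 -1 0 0 0 -1;0 0 -1.6 0 0 0 -1;0 0 -2.3 0 0 0 -1'
$H '0 0 -0.6 0 0 0 -1;0 0 -0.6 0 0 0 -1'
python3 look.py w6 red=431,140
python3 - <<'E'
import h; from h import *
im=cv2.imread("pics/w6.png"); p=pose("wrist")
h.Z["yellow"]=.074;h.Z["dish"]=.052; print(find(im,p,"yellow",(317,195))[:3],find(im,p,"dish",(317,195))[:3])
t=viewer.read_camera("top"); cv2.imwrite("pics/t2.png",t); p=pose("top");print(find(t,p,"yellow",(175,205))[:3],find(t,p,"dish",(175,205))[:3])
E
```

```text
time_s: 13.88
eef_pos: [0.4436, 0.3357, 0.0673]
ee_rot: [3.14, -0.001, 1.571]
contact_force: [-1.0, -1.0, 4.1]
opening: 0.0623
finger_force: 33.7
time_s: 14.3
eef_pos: [0.4429, 0.3352, 0.066]
ee_rot: [-3.141, 0.001, 1.571]
contact_force: [0.2, -0.5, 0.0]
opening: 0.0853
finger_force: 0.0
time_s: 14.72
eef_pos: [0.4424, 0.335, 0.1582]
ee_rot: [-3.139, 0.002, 1.571]
contact_force: [0.0, 0.5, -0.6]
opening: 0.0851
finger_force: 0.0
time_s: 14.88
eef_pos: [0.4457, 0.337, 0.1893]
ee_rot: [3.131, -0.006, 1.571]
contact_force: [1.2, 1.7, 1.3]
opening: 0.0857
finger_force: 0.0
tcp [444.8 336.4 186.4] [179.63  -0.22  90.02] open 85.3 t 14.9333
red [304. 334.] [432. 145.] [60. 62.] 77
(array([443., 334.]), array([63., 60.]), 90) (array([444., 359.]), array([15., 52.]), 88)
(array([443., 338.]), array([58., 62.]), 1) (array([440., 318.]), array([28., 61.]), 79)
```

View pics/w6.png

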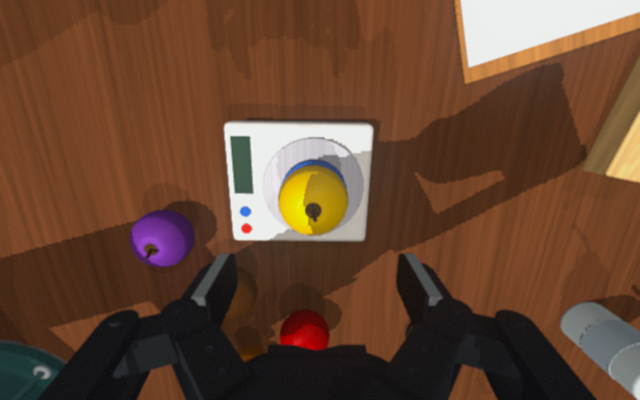

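Yellow stands upright, centred in the dish (about 443,336). Next is the red apple at (432,140).

```bash
H="python3 -m handwheel"; 
$H '-0.9 0 0 0 0 0 -1;-1.8 0 0 0 0 0 -1;-2.7 -0.1 0 0 0 0 -1;-3.6 -0.2 0 0 0 0 -1;-4.5 -0.29 0 0 0 0 -1' >/dev/null
$H '-0.38 0 0.3 0 0 0 -1;-0.38 0 0.9 0 0 0 -1;-0.38 0 1.5 0 0 0 -1;-0.38 0 1.7 0 0 0 -1;-0.38 0 1.7 0 0 0 -1'
$H '0 0 0 0 0 0 -1;0 0 0 0 0 0 -1;0 0 0 0 0 0 -1'
python3 look.py w7 red=432,140
```

```text
time_s: 15.82
eef_pos: [0.4287, 0.1395, 0.1104]
ee_rot: [-3.133, 0.002, 1.571]
contact_force: [0.3, -0.3, 0.1]
opening: 0.0852
finger_force: 0.0
time_s: 16.07
eef_pos: [0.4326, 0.1407, 0.1161]
ee_rot: [3.139, -0.0, 1.572]
contact_force: [0.2, 0.4, 0.2]
opening: 0.0852
finger_force: 0.0
tcp [432.6 140.6 116.1] [ 1.7985e+02 -2.0000e-02  9.0050e+01] open 85.6 t 16.1167
red [315. 211.] [432. 137.] [68. 62.] 87
```

```bash
H="python3 -m handwheel"; 
$H '0 0 0.5 0 0 0 -1;0 0 1.1 0 0 0 -1;0 0 1.7 0 0 0 -1;0 0 2.1 0 0 0 -1;0 0 2.3 0 0 0 -1' 30 >/dev/null
$H '0 0 0 0 0 0 -1;0 0 0 0 0 0 -1;0 0 0 0 0 0 -1'
$H '0 0 0 0 0 0 -0.7;0 0 0 0 0 0 -0.5;0 0 0 0 0 0 -0.3;0 0 0 0 0 0 0;0 0 0 0 0 0 0.3'
$H '0 0 0 0 0 0 0.3;0 0 0 0 0 0 0.3;0 0 0 0 0 0 0.3'
$H '0 0 -0.2 0 0 0 0.3;0 0 -0.6 0 0 0 0.3;0 0 -1.2 0 0 0 0.3;0 0 -1.8 0 0 0 0.3;0 0 -2 0 0 0 0.3' 
$H '0 0 0 0 0 0 0.3;0 0 0 0 0 0 0.3;0 0 0 0 0 0 0.3'
```

```text
time_s: 16.78
eef_pos: [0.433, 0.1405, 0.0243]
ee_rot: [3.138, -0.0, 1.571]
contact_force: [-0.4, 0.3, -1.0]
opening: 0.0856
finger_force: 0.0
time_s: 17.2
eef_pos: [0.4325, 0.1404, 0.0245]
ee_rot: [3.139, -0.0, 1.571]
contact_force: [-2.3, -0.2, 6.3]
opening: 0.0622
finger_force: 31.9
time_s: 17.45
eef_pos: [0.4325, 0.1404, 0.0245]
ee_rot: [3.139, -0.0, 1.571]
contact_force: [-1.6, 0.0, 6.9]
opening: 0.0622
finger_force: 31.9
time_s: 17.87
eef_pos: [0.4338, 0.1406, 0.1068]
ee_rot: [3.135, -0.001, 1.571]
contact_force: [0.7, 0.3, -0.6]
opening: 0.0624
finger_force: 33.3
time_s: 18.12
eef_pos: [0.4305, 0.14, 0.1011]
ee_rot: [-3.139, 0.001, 1.571]
contact_force: [0.5, 0.4, -1.6]
opening: 0.0622
finger_force: 33.3
```

```bash
H="python3 -m handwheel"; 
$H '-0.1 0.3 0 0 0 0 0.3;-0.2 0.9 0 0 0 0 0.3;-0.3 1.6 0 0 0 0 0.3;-0.4 2.3 0 0 0 0 0.3;-0.5 3 0 0 0 0 0.3' >/dev/null
$H '-0.1 0.7 0 0 0 0 0.3;-0.11 1.2 0 0 0 0 0.3;-0.11 1.44 0 0 0 0 0.3;-0.11 1.44 0 0 0 0 0.3;-0.11 1.44 0 0 0 0 0.3'
$H '0 0 0.5 0 0 0 0.3;0 0 1 0 0 0 0.3;0 0 1.2 0 0 0 0.3;0 0 1.2 0 0 0 0.3;0 0 1.2 0 0 0 0.3'
$H '0 0 0 0 0 0 0.3;0 0 0 0 0 0 0.3'
python3 look.py w8 black=609,116
```

```text
time_s: 18.95
eef_pos: [0.6089, 0.1153, 0.1005]
ee_rot: [-3.138, 0.001, 1.571]
contact_force: [0.0, 0.2, -1.8]
opening: 0.0626
finger_force: 33.4
time_s: 19.37
eef_pos: [0.6083, 0.1159, 0.0541]
ee_rot: [-3.14, 0.0, 1.571]
contact_force: [0.6, -1.5, -1.2]
opening: 0.0622
finger_force: 33.4
time_s: 19.53
eef_pos: [0.6102, 0.116, 0.0565]
ee_rot: [3.139, -0.0, 1.571]
contact_force: [-0.5, 0.1, -1.6]
opening: 0.0626
finger_force: 33.4
tcp [610.1 116.   56.4] [ 1.7983e+02 -1.0000e-02  9.0020e+01] open 62.6 t 19.5833
black none
```

View pics/w8.png

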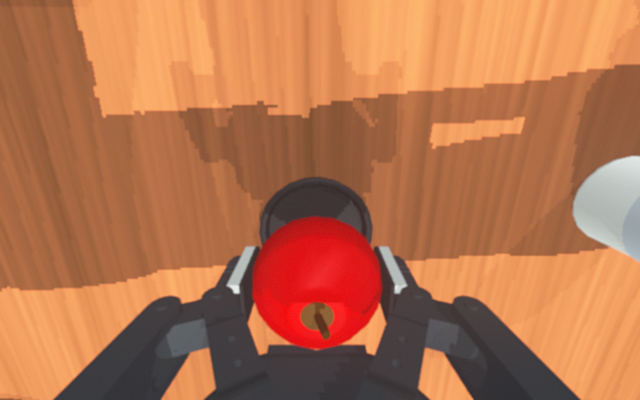

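Red hangs over the black rest, with rest and apple both at column 316–317.

```bash
H="python3 -m handwheel"; 
$H '0 0 0.25 0 0 0 0.3;0 0 0.5 0 0 0 0.3;0 0 0.62 0 0 0 0.3;0 0 0.62 0 0 0 0.3;0 0 0.62 0 0 0 0.3' 
$H '0 0 0.05 0 0 0 0.3;0 0 0.09 0 0 0 0.3;0 0 0.09 0 0 0 0.3;0 0 0.09 0 0 0 0.3'
```

```text
time_s: 20.0
eef_pos: [0.6088, 0.1158, 0.0289]
ee_rot: [-3.14, 0.0, 1.571]
contact_force: [-0.7, -0.8, -0.8]
opening: 0.0624
finger_force: 33.4
time_s: 20.33
eef_pos: [0.609, 0.1158, 0.0285]
ee_rot: [-3.141, 0.0, 1.571]
contact_force: [-5.3, -0.5, 9.0]
opening: 0.062
finger_force: 34.2
```

```bash
H="python3 -m handwheel"; 
$H '0 0 -0.04 0 0 0 0.3;0 0 -0.04 0 0 0 0.3'
$H '0 0 0 0 0 0 -0.4;0 0 0 0 0 0 -0.55;0 0 0 0 0 0 -0.7;0 0 0 0 0 0 -0.9;0 0 0 0 0 0 -1'
$H '0 0 0 0 0 0 -1;0 0 -0.4 0 0 0 -1;0 0 -1 0 0 0 -1;0 0 -1.8 0 0 0 -1;0 0 -2.6 0 0 0 -1' >/dev/null
$H '0 0 -0.8 0 0 0 -1;0 0 -1 0 0 0 -1;0 0 -1 0 0 0 -1;0 0 -1 0 0 0 -1'
python3 look.py w9 red=609,116
python3 - <<'E'
import h; from h import *
im=cv2.imread("pics/w9.png"); p=pose("wrist")
h.Z["red"]=.034; print(find(im,p,"red",(317,195))[:3])
E
$H '-0.9 0 0 0 0 0 -1;-1.8 0 0 0 0 0 -1;-2.7 0.1 0 0 0 0 -1;-3.6 0.1 0 0 0 0 -1;-4.5 0.1 0 0 0 0 -1' >/dev/null
$H '-0.9 0 0 0 0 0 -1;-1.8 0.1 0 0 0 0 -1;-2.7 0.2 0 0 0 0 -1;-3.6 0.3 0 0 0 0 -1;-4.5 0.3 0 0 0 0 -1' >/dev/null
$H '-0.9 0 0 0 0 0 -1;-0.9 0 0 0 0 0 -1;-0.9 0 0 0 0 0 -1;-0.9 0 0 0 0 0 -1'
python3 look.py w10 green=625,-280 white=578,-93
```

```text
time_s: 20.5
eef_pos: [0.6095, 0.1159, 0.0286]
ee_rot: [3.141, 0.0, 1.571]
contact_force: [-1.6, -0.3, 5.0]
opening: 0.0625
finger_force: 33.7
time_s: 20.92
eef_pos: [0.609, 0.1158, 0.0272]
ee_rot: [-3.141, 0.0, 1.571]
contact_force: [0.4, -0.5, 0.1]
opening: 0.0852
finger_force: 0.0
time_s: 21.67
eef_pos: [0.6092, 0.1159, 0.1716]
ee_rot: [3.141, 0.0, 1.571]
contact_force: [-0.0, -0.1, -1.1]
opening: 0.0856
finger_force: 0.0
tcp [608.4 115.8 169.9] [-1.7983e+02  2.0000e-02  9.0020e+01] open 85.7 t 21.7167
red [317. 190.] [609. 113.] [65. 65.] 45
(array([609., 114.]), array([64., 64.]), 45)
time_s: 22.88
eef_pos: [0.6245, -0.2794, 0.169]
ee_rot: [-3.138, -0.003, 1.571]
contact_force: [-0.1, 0.6, 0.6]
opening: 0.0855
finger_force: 0.0
tcp [ 624.8 -278.8  169.8] [-1.7983e+02 -1.3000e-01  9.0070e+01] open 85.3 t 22.9333
green [316. 192.] [ 626. -281.] [63. 66.] 0
white [261. -26.] [ 579. -120.] [66. 19.] 0
```

```bash
H="python3 -m handwheel"; 
$H '0 0 0.8 0 0 0 -1;0 0 1.6 0 0 0 -1;0 0 2.2 0 0 0 -1;0 0 2.4 0 0 0 -1;0 0 2.4 0 0 0 -1' 30
$H '0 0 0 0 0 0 -1;0 0 0 0 0 0 -1;0 0 0 0 0 0 -1'
```

```text
time_s: 23.35
eef_pos: [0.6236, -0.2773, 0.0719]
ee_rot: [-3.135, -0.004, 1.573]
contact_force: [-0.5, -0.1, -1.1]
opening: 0.0855
finger_force: 0.0
time_s: 23.6
eef_pos: [0.6269, -0.2806, 0.079]
ee_rot: [3.137, 0.003, 1.572]
contact_force: [-0.0, 0.1, -0.7]
opening: 0.0854
finger_force: 0.0
```

```bash
H="python3 -m handwheel"; 
$H '0 0 0.3 0 0 0 -1;0 0 0.6 0 0 0 -1;0 0 0.9 0 0 0 -1;0 0 1.2 0 0 0 -1;0 0 1.32 0 0 0 -1' 30 >/dev/null
$H '0 0 0 0 0 0 -1;0 0 0 0 0 0 -1;0 0 0 0 0 0 -1'
$H '0 0 0 0 0 0 -0.7;0 0 0 0 0 0 -0.5;0 0 0 0 0 0 -0.3;0 0 0 0 0 0 0;0 0 0 0 0 0 0.3'
$H '0 0 0 0 0 0 0.3;0 0 0 0 0 0 0.3;0 0 0 0 0 0 0.3'
$H '0 0 -0.2 0 0 0 0.3;0 0 -0.6 0 0 0 0.3;0 0 -1.2 0 0 0 0.3;0 0 -1.8 0 0 0 0.3;0 0 -2 0 0 0 0.3' >/dev/null
$H '0 0 0 0 0 0 0.3;0 0 0 0 0 0 0.3;0 0 0 0 0 0 0.3'
python3 look.py w11 white=578,-93
```

```text
time_s: 24.27
eef_pos: [0.6257, -0.2804, 0.0235]
ee_rot: [3.141, 0.0, 1.571]
contact_force: [0.3, -0.6, 0.2]
opening: 0.0856
finger_force: 0.0
time_s: 24.68
eef_pos: [0.6259, -0.2806, 0.0247]
ee_rot: [3.14, 0.001, 1.571]
contact_force: [-1.7, 0.3, 4.5]
opening: 0.0624
finger_force: 33.4
time_s: 24.93
eef_pos: [0.6259, -0.2806, 0.0247]
ee_rot: [3.14, 0.001, 1.571]
contact_force: [-0.9, 0.1, 5.3]
opening: 0.0626
finger_force: 33.4
time_s: 25.6
eef_pos: [0.6243, -0.2795, 0.1006]
ee_rot: [-3.138, -0.002, 1.571]
contact_force: [-0.9, 0.9, -1.9]
opening: 0.0621
finger_force: 33.3
tcp [ 624.1 -279.4  100.2] [-1.7976e+02 -1.3000e-01  9.0020e+01] open 62.4 t 25.65
white [241. -77.] [ 455. -142.] [74. 23.] 0
```

```bash
H="python3 -m handwheel"; 
$H '0.3 -0.1 0 0 0 0 0.3;0.9 -0.3 0 0 0 0 0.3;1.6 -0.5 0 0 0 0 0.3;2.3 -0.7 0 0 0 0 0.3;3 -0.9 0 0 0 0 0.3' >/dev/null
$H '0.7 -0.2 0 0 0 0 0.3;1.3 -0.25 0 0 0 0 0.3;1.65 -0.27 0 0 0 0 0.3;1.68 -0.27 0 0 0 0 0.3;1.68 -0.27 0 0 0 0 0.3'
$H '0 0 0.5 0 0 0 0.3;0 0 1 0 0 0 0.3;0 0 1.2 0 0 0 0.3;0 0 1.2 0 0 0 0.3;0 0 1.2 0 0 0 0.3'
$H '0 0 0 0 0 0 0.3;0 0 0 0 0 0 0.3'
python3 look.py w12
```

```text
time_s: 26.48
eef_pos: [0.5783, -0.0927, 0.1022]
ee_rot: [-3.14, 0.001, 1.573]
contact_force: [-0.6, 0.4, -1.2]
opening: 0.0625
finger_force: 33.3
time_s: 26.9
eef_pos: [0.5783, -0.094, 0.0545]
ee_rot: [-3.14, 0.0, 1.57]
contact_force: [-0.3, 0.2, -2.7]
opening: 0.0627
finger_force: 33.4
time_s: 27.07
eef_pos: [0.5796, -0.0936, 0.0567]
ee_rot: [3.139, 0.001, 1.571]
contact_force: [-0.1, -0.4, -1.3]
opening: 0.0622
finger_force: 33.4
tcp [579.5 -93.5  56.6] [1.7985e+02 5.0000e-02 9.0000e+01] open 62.5 t 27.1167
```

View pics/w12.png

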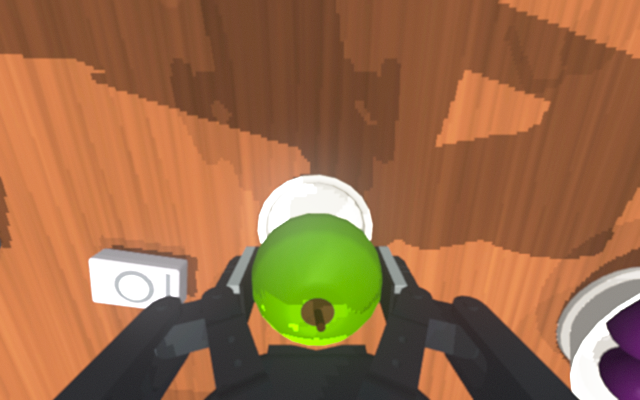

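Green is over the white rest, with columns 315 and 317 agreeing. Lowering.

```bash
H="python3 -m handwheel"; 
$H '0 0 0.25 0 0 0 0.3;0 0 0.5 0 0 0 0.3;0 0 0.62 0 0 0 0.3;0 0 0.62 0 0 0 0.3;0 0 0.62 0 0 0 0.3' 
$H '0 0 0.04 0 0 0 0.3;0 0 0.06 0 0 0 0.3;0 0 0.06 0 0 0 0.3;0 0 0.06 0 0 0 0.3'
```

```text
time_s: 27.53
eef_pos: [0.578, -0.0928, 0.0294]
ee_rot: [-3.14, -0.0, 1.571]
contact_force: [-0.8, 0.9, -1.5]
opening: 0.0625
finger_force: 33.4
time_s: 27.87
eef_pos: [0.5784, -0.0929, 0.0287]
ee_rot: [-3.141, 0.0, 1.571]
contact_force: [-2.3, -0.1, 4.4]
opening: 0.0624
finger_force: 33.8
```

```bash
H="python3 -m handwheel"; 
$H '0 0 0 0 0 0 -0.4;0 0 0 0 0 0 -0.55;0 0 0 0 0 0 -0.7;0 0 0 0 0 0 -0.9;0 0 0 0 0 0 -1'
$H '0 0 0 0 0 0 -1;0 0 -0.4 0 0 0 -1;0 0 -1 0 0 0 -1;0 0 -1.8 0 0 0 -1;0 0 -2.6 0 0 0 -1' >/dev/null
$H '0 0 -0.8 0 0 0 -1;0 0 -1 0 0 0 -1;0 0 -1 0 0 0 -1;0 0 -1 0 0 0 -1' >/dev/null
$H '-0.2 -0.8 0 0 0 0 -1;-0.4 -1.6 0 0 0 0 -1;-0.7 -2.4 0 0 0 0 -1;-0.98 -3.16 0 0 0 0 -1;-0.98 -3.16 0 0 0 0 -1'  >/dev/null
$H '0 0 0 0 0 0.8 -1;0 0 0 0 0 1.55 -1;0 0 0 0 0 1.55 -1;0 0 0 0 0 1.55 -1'
python3 look.py w13 slicer=452,-132
python3 - <<'E'
import h; from h import *
t=viewer.read_camera("top"); p=pose("top"); h.Z["green"]=h.Z["red"]=.034
cv2.imwrite("pics/t3.png",t)
for k,n in dict(red=(271,145),green=(354,157),slicer=(372,207)).items(): print(k,find(t,p,k,n)[:3])
E
```

```text
time_s: 28.28
eef_pos: [0.5785, -0.093, 0.0275]
ee_rot: [-3.141, 0.0, 1.571]
contact_force: [0.3, 0.8, -0.0]
opening: 0.0855
finger_force: 0.0
time_s: 29.78
eef_pos: [0.4515, -0.1318, 0.1699]
ee_rot: [-3.138, -0.001, 1.411]
contact_force: [0.1, 0.5, 0.6]
opening: 0.0854
finger_force: 0.0
tcp [ 451.8 -131.8  170.3] [-1.7984e+02 -4.0000e-02  8.0830e+01] open 85.4 t 29.8333
slicer [316. 187.] [ 454. -132.] [40. 62.] 81
red (array([609., 115.]), array([63., 61.]), 0)
green (array([579., -92.]), array([60., 59.]), 1)
slicer (array([ 439., -137.]), array([17., 52.]), 68)
```

View pics/w13.png

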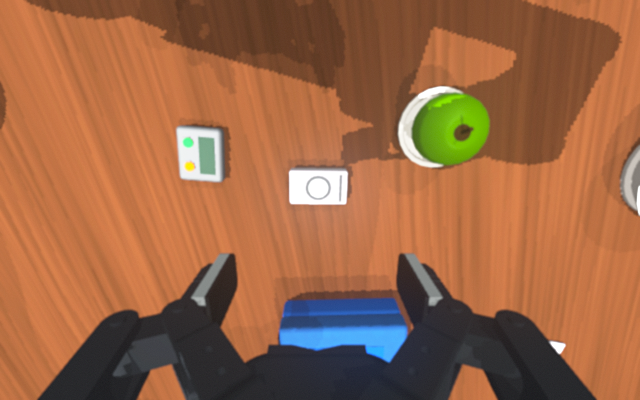

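Gripper aligned with the slicer at (319,187). The green apple sits upright in the white rest.

```bash
H="python3 -m handwheel"; 
$H '0 0.03 0.8 0 0 0 -1;0 0.03 1.6 0 0 0 -1;0 0.03 2.4 0 0 0 -1;0 0.03 3 0 0 0 -1;0 0.03 3.3 0 0 0 -1' 40 >/dev/null
$H '0 0 0.25 0 0 0 -1;0 0 0.5 0 0 0 -1;0 0 0.5 0 0 0 -1;0 0 0.5 0 0 0 -1'
$H '0 0 0 0 0 0 -0.6;0 0 0 0 0 0 -0.3;0 0 0 0 0 0 0;0 0 0 0 0 0 0.3;0 0 0 0 0 0 0.3'
$H '0 0 0 0 0 0 0.3;0 0 0 0 0 0 0.3;0 0 0 0 0 0 0.3'
$H '0 0 -0.2 0 0 0 0.3;0 0 -0.6 0 0 0 0.3;0 0 -1 0 0 0 0.3;0 0 -1 0 0 0 0.3;0 0 -1 0 0 0 0.3'
```

```text
time_s: 30.63
eef_pos: [0.4535, -0.1324, 0.02]
ee_rot: [-3.142, 0.0, 1.409]
contact_force: [-0.1, 0.0, 0.3]
opening: 0.0854
finger_force: 0.0
time_s: 31.05
eef_pos: [0.4545, -0.1329, 0.0215]
ee_rot: [3.138, 0.001, 1.409]
contact_force: [0.4, 0.0, 6.2]
opening: 0.0585
finger_force: 43.8
time_s: 31.3
eef_pos: [0.4545, -0.1329, 0.0216]
ee_rot: [3.138, 0.001, 1.409]
contact_force: [-0.6, 0.3, 6.4]
opening: 0.0585
finger_force: 43.8
time_s: 31.72
eef_pos: [0.4538, -0.1326, 0.0606]
ee_rot: [3.14, 0.001, 1.409]
contact_force: [0.5, 0.1, -1.4]
opening: 0.0587
finger_force: 43.4
```

```bash
H="python3 -m handwheel"; 
$H '0.6 0 0 0 0 0 0.3;1.4 0 0 0 0 0 0.3;2.3 0 0 0 0 0 0.3;3.2 0 0 0 0 0 0.3;4.12 0 0 0 0 0 0.3' >/dev/null
$H '0 0.5 0 0 0 0 0.3;0 1.2 0 0 0 0 0.3;0 2 0 0 0 0 0.3;0 2.89 0 0 0 0 0.3;0 2.89 0 0 0 0 0.3' >/dev/null
$H '0 0 0 0 0 0 0.3;0 0 0.4 0 0 0 0.3;0 0 0.75 0 0 0 0.3;0 0 0.75 0 0 0 0.3;0 0 0.75 0 0 0 0.3'
$H '0 0 0.1 0 0 0 0.3;0 0 0.2 0 0 0 0.3;0 0 0.25 0 0 0 0.3;0 0 0.25 0 0 0 0.3;0 0 0.25 0 0 0 0.3'
```

```text
time_s: 32.97
eef_pos: [0.5915, 0.0119, 0.0282]
ee_rot: [-3.137, 0.0, 1.409]
contact_force: [-0.5, -0.4, -1.1]
opening: 0.0584
finger_force: 43.6
time_s: 33.38
eef_pos: [0.5943, 0.0116, 0.0216]
ee_rot: [3.14, -0.0, 1.409]
contact_force: [-3.2, 0.1, 6.2]
opening: 0.0589
finger_force: 44.3
```

Slicer touched down at the midpoint. Release, rise and check.

```bash
H="python3 -m handwheel"; 
$H '0 0 0 0 0 0 0;0 0 0 0 0 0 -0.4;0 0 0 0 0 0 -0.7;0 0 0 0 0 0 -1;0 0 0 0 0 0 -1'
$H '0 0 -0.4 0 0 0 -1;0 0 -1.2 0 0 0 -1;0 0 -2 0 0 0 -1;0 0 -2.9 0 0 0 -1;0 0 -3.8 0 0 0 -1' >/dev/null
$H '0 -0.9 -0.5 0 0 0 -1;0 -1.8 -1 0 0 0 -1;0 -2.7 -1.5 0 0 0 -1;0 -3.6 -1.5 0 0 0 -1;0 -4.5 -1.5 0 0 0 -1' 
$H '0 -0.5 0 0 0 0 -1;0 -0.5 0 0 0 0 -1;0 -0.5 0 0 0 0 -1;0 -0.5 0 0 0 0 -1'
python3 - <<'E'
import h; from h import *
t=viewer.read_camera("top"); s=viewer.read_camera("side")
h.Z["green"]=h.Z["red"]=.034; h.Z["yellow"]=.074
P={"top":dict(red=(271,145),green=(354,157),slicer=(313,151),yellow=(176,205)),"side":dict(slicer=(365,198))}
for c,im in (("top",t),("side",s)):
    for k,n in P[c].items(): print(c,k,*find(im,pose(c),k,n)[:3])
cv2.imwrite("pics/fin.png",np.vstack([cv2.resize(t[90:260,140:460],(640,300)),cv2.resize(s[100:300,150:550],(600,300))if 0 else cv2.resize(s[110:280,170:490],(640,300))]))
print(ctrl.get_obs()["time_s"])
E
```

```text
time_s: 33.8
eef_pos: [0.594, 0.0116, 0.0196]
ee_rot: [3.142, 0.0, 1.409]
contact_force: [-0.4, 0.3, -0.1]
opening: 0.0854
finger_force: 0.0
time_s: 34.63
eef_pos: [0.4156, 0.0408, 0.2334]
ee_rot: [3.138, -0.0, 1.409]
contact_force: [-0.8, 0.5, 0.6]
opening: 0.0854
finger_force: 0.0
time_s: 34.97
eef_pos: [0.3972, 0.0438, 0.2319]
ee_rot: [3.141, 0.0, 1.409]
contact_force: [0.6, 0.1, -0.1]
opening: 0.0853
finger_force: 0.0
top red [609. 115.] [63. 61.] 1
top green [579. -92.] [60. 59.] 1
top slicer [593.  12.] [38. 64.] 81
top yellow [443. 338.] [58. 62.] 1
side slicer [587.   3.] [56. 74.] 81
35.0667
```

View pics/fin.png

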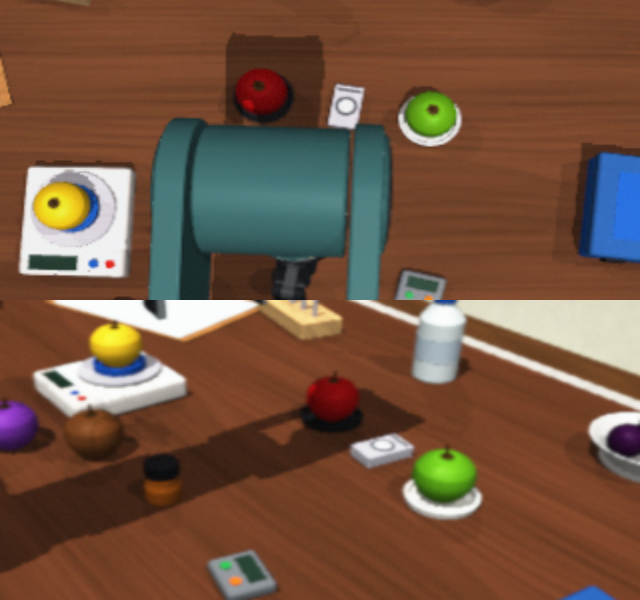

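Both views show all three apples upright in their places, the slicer flat midway between the rests, and the arm clear. Handing in.

```bash
python3 -c "
from plant import ctrl
print(ctrl.finish_job())"
```

```text
the job is handed in; nothing more can be done
None
```

I handed the job in at about 35 s of the 112 s. By the last pictures, red is in the black rest, green in the white rest, yellow in the dish on the pan, and the slicer is flat midway between the rests; the hand-in returned no verdict.

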